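Refit the water filter's service cover and lock its quarter-turn stud

ROBOT

A 6-joint arm with a two-finger parallel gripper is mounted at the origin on the work surface. World frame = base frame: x ahead of the robot, y to its left, z up, the work surface at z = 0. Lengths are in m, angles in rad, forces in N, time in s.
With the tool pointing down it reaches from about 0.275 to 0.85 m from the base axis. Payload 19 kg.
Tool frame: the origin (TCP) lies on the centre line of the jaws, within the pads' length; the fingertips stand ahead of it and the grasp point (between the pads) is the TCP (ctrl.finger_overhang is the z of the fingertips in the tool frame, in m); z points along the fingers, y is the line along which they close (so a half turn about z gives the same grasp; the last joint's range is limited). The gripper opens to 85 mm and grips with 20 to 120 N. Pads are 22 mm wide; open, the fingers measure 114 mm over their backs; the gripper's body (76 mm by 85 mm) begins 54 mm behind the grasp point. The pads swing forward as they close: fully open they stand 13 mm farther back than shut.
Start: joints at [-1.459, 0.15, 1.437, -0, 1.554, -0.134], TCP at [0.14, -0.558, 0.217] pointing down, gripper open.
Joint ranges: [-2.8, 2.8], [-0.68, 2.1], [0.12, 2.68], [-1.39, 4.53], [0.16, 2.79], [-2.81, 2.81]. Speed limits (rad/s): [1.89, 1.89, 2.22, 3.01, 3.01, 3.01].

INTERFACE

Orientations are given as a 3x3 rotation matrix whose columns are the frame's x, y, z axes.
In Python, from cell import ctrl, optics gives the robot as it stands. The module is installed in compiled form; this text tells all that it offers.
- The arm moves only by the shell command python3 -m handwheel 'ROWS' [FORCE]. ROWS is JSON, a list that holds one entry, the list of rows, each a list of 7 numbers: the finger opening in cm, from 0 to 8.54, then the shift along the world's x, y, z in cm, then the turn, a rotation vector about the world's x, y, z in rad. In form: [[[grip, tx, ty, tz, ax, ay, az], ...]]. A call has 1 to 10 rows; each row is the pose to reach, as a shift and turn from the pose commanded when the call began; what a row does not reach only later rows make up. A row lasts 1/8 s, in which the tool goes at most 62.5 mm and 10.7 degrees, less where a joint would pass 70% of its speed; a pose out of reach is approached as far as the arm can. A call with a gripper value outside its range is refused whole. The fingers move at their own pace and stop on an object; FORCE is the grip in N (left out, the last holds). Time passes only in rows, so rows that repeat a pose let the fingers close. It gives the time, the measured TCP pose, the force, the opening and the grip force at its end, in the units of the state.
- ctrl.state(): the state, without advancing time (a new reading comes with each control period).
- optics.grab_frame(name): name is "scene" or "side" or "wrist"; returns a dict with "pixels" (480x640x3 uint8, blue, green, red), "mtx" (3x3 intrinsics, pixels), "dist" ([k1, k2, p1, p2, k3] as OpenCV has them; the pictures are not rectified), "position" and "rotation" of the camera in the world. Camera axes: x right, y up, looking along -z (the intrinsics and any distortion apply to the point x, -y, -z); pixel columns grow to the right and rows downward; lengths in m; the calibration is good to about 2 mm. A picture is of the moment at which its call begins. There is no depth.
- ctrl.finish_job(): hands the job in; it is judged then, once.
The state is a dict: "time_s": time; "joints": joint angles; "qvel": joint speeds; "effort": joint torques, N m; "eef_pos": TCP position; "ee_rot": TCP orientation; "force": force on the tool from outside, world axes, zero at the start; "ft_torque": the same for the moment, N m; "width": finger opening in m; "grasp_force": force on a finger pad.
Only numpy, scipy, OpenCV 4.12 (cv2) and the standard library are available. Lean on these libraries where they do the work, as an engineer would, in place of code of your own. Each camera call takes 0.05 s, during which the arm holds its last target. There are 200 camera calls.

TASK

Put the grey service cover back on the water-filter unit so that it lies flat over the opening, then push its orange sprung stud in and turn it clockwise a quarter turn until it locks, and let go. How far the stud must go in has to be felt: press gently, just until it bottoms, because the housing cracks at more than about 25 N. Leave the other kitchen things where they are.

Things in the scene. Friction and masses are not known exactly. Their poses are not given: they have to be found in the camera images.
- unit: Water-filter unit fixed to the worktop: white box on a grey base, 150 (x) x 170 (y) x 70 mm high, with a rectangular opening in its top, 108 mm (x) by 76 mm (y), showing blue cartridges and a dark steel catch inside. Origin: centre of the underside; z up; x, y along its sides.
- opening (a point): Centre of the unit's opening, level with the housing top, 70 mm above the worktop; axes as the unit's.
- cover: Loose grey cover, 0.18 to 0.27 kg, upright on the worktop: plate 122 (x) x 90 (y) x 5 mm on a 20 mm deep skirt, 104 x 72 mm at the plate tapering to 100 x 68 mm below. The skirt drops into the opening (2 mm to spare each side) till the plate rests on the housing. Fits either way round (half a turn). Origin: centre of the skirt's lower edge; z up; x along the long side. Orange stud in the middle.
- cover_seat (a point): Centre of the plate's underside, 20 mm above the cover's origin; meets opening when the cover is seated.
- stud_grip (a point): Middle of the stud's orange wing: bar 36 (x) x 10 (y) x 24 mm high on a round flange of 36 mm diameter, 4 mm thick. Flange top is 12 mm below this point. White stripe on one end. Moves with the stud. Unpressed: 64 mm above the cover's origin, 23 mm gap from flange to plate. Pinch the wing across its thickness, fingertips on or just over the flange; the cover can be carried by it.
- stud_push (a joint): How far the stud is pushed in (m), 0 = out, max 0.022. Spring: 4 N to start, then 0.25 N per mm; damped. On the seated cover it must go in 4.5 to 18.5 mm (differs by unit, unseen) before its pin clears the catch and it can turn; 1.5 mm deeper it meets a rubber buffer and the force climbs 8 N per mm above the spring's 5.5 to 9 N. Locked, it has sprung back 4 mm from the buffer (2 to 16 mm in).
- stud_turn (a joint): Turn of the stud (rad), clockwise seen from above: 0 = unlocked (wing along the cover's x), as at the start; stop at 1.56. Let go between 1.3 and 1.56 it springs up into its locking notch and cannot turn back; let go halfway under the catch it stays put and can be regripped. Friction about 0.06 N m. It must be at 0 for the cover to go down into the unit.
- mug: Bystander: blue ceramic mug, 80 mm across, 90 mm high. Origin: middle of its underside. Leave it alone.
- jar: Bystander: amber glass jar with a wooden lid, 72 mm across, 100 mm high. Origin: middle of its underside. Leave it alone.
- mill: Bystander: black pepper mill, 56 mm across, 175 mm high. Origin: middle of its underside. Leave it alone.
- bowl: Bystander: white bowl, 120 mm across, 50 mm high. Origin: middle of its underside. Leave it alone.
- spoon: Bystander: wooden spoon lying flat. Origin: centre of its underside; lies along its x. Leave it alone.
- cartridge: Bystander: blue used filter cartridge standing upright, 50 mm across, 110 mm high. Origin: middle of its underside. Leave it alone.
Not all that is in view belongs to the job. What is shaped like the cover but purple or red is not meant.

How it is judged:
By the outcome, as a careful person would: the job done as asked, in the order asked, and still so for the second after the job is handed in, with the robot touching nothing.
It also fails if it takes over 64 s, if anything falls off the work surface, if the arm or the gripper's body presses on something with over 40 N, if the wrist force passes 120 N, or if a joint passes its speed limit or range.

## Working session

There is one attempt and no reset: what is moved stays moved. The work goes in short steps, Python scripts to look and compute and a shell command to move; the robot and the scene stay as the last step left them, time stands still between calls to the robot, and variables do not carry over. Pictures are saved under pics/ and viewed, at most 10 in all, crops included, and the job is handed in when it is done.

```bash
mkdir -p pics; cat > h.py <<'E'
import numpy as np, cv2, pickle
from cell import ctrl, optics
def snap(n, tag):
    f=optics.grab_frame(n); pickle.dump(f,open(f'pics/{tag}.pkl','wb')); cv2.imwrite(f'pics/{tag}.png',f['pixels']); return f
def load(tag): return pickle.load(open(f'pics/{tag}.pkl','rb'))
def ray(f,uv):
    p=cv2.undistortPoints(np.array([[uv]],float),np.array(f['mtx']),np.array(f['dist']))[0,0]
    return np.array(f['position']),np.array(f['rotation'])@np.array([p[0],-p[1],-1])
def onz(f,uv,z):
    o,d=ray(f,uv); return o+d*(z-o[2])/d[2]
def proj(f,P):
    c=(np.atleast_2d(P)-f['position'])@np.array(f['rotation'])*[1,-1,-1]
    return cv2.projectPoints(c,np.zeros(3),np.zeros(3),np.array(f['mtx']),np.array(f['dist']))[0][:,0]
def crop(tag,x0,y0,x1,y1,s,out):
    cv2.imwrite(f'pics/{out}.png',cv2.resize(load(tag)['pixels'][y0:y1,x0:x1],None,fx=s,fy=s,interpolation=cv2.INTER_CUBIC))
E
python3 - <<'E'
from h import *
for n in ('scene','side','wrist'):
    f=snap(n,n+'0'); print(n,np.round(f['position'],3),np.round(f['rotation'],3).tolist())
print(ctrl.finger_overhang,ctrl.state())
E
```

```text
scene [ 1.35  -0.392  1.382] [[0.455, -0.735, 0.502], [0.89, 0.376, -0.257], [-0.0, 0.564, 0.826]]
side [0.323 0.833 0.882] [[-0.954, 0.217, -0.209], [-0.301, -0.655, 0.693], [0.013, 0.724, 0.69]]
wrist [ 0.223 -0.538  0.373] [[0.242, 0.917, 0.317], [-0.97, 0.229, 0.078], [-0.001, -0.327, 0.945]]
0.019 {'time_s': 0.15, 'joints': array([-1.45901397e+00,  1.50879147e-01,  1.43786928e+00, -1.62795759e-05,
        1.55382514e+00, -1.33999894e-01]), 'qvel': array([ 0.00016338, -0.00034461, -0.00210589,  0.00062569, -0.00119705,
       -0.00053992]), 'effort': array([ 2.33519910e-03, -7.13378620e+01, -5.71043694e+01, -2.21851024e-04,
        7.02476391e-03,  3.66075835e-05]), 'eef_pos': array([ 0.13985761, -0.5575113 ,  0.21611686]), 'ee_rot': array([[ 9.69947226e-01,  2.43315357e-01, -1.25596918e-04],
       [ 2.43315363e-01, -9.69946745e-01,  9.72981603e-04],
       [ 1.14919045e-04, -9.74300466e-04, -9.99999519e-01]]), 'force': array([-0.11577534, -0.11075171, -0.66416181]), 'ft_torque': array([ 0.00170115, -0.02186107, -0.03624656]), 'grasp_force': 0.0, 'width': 0.08544532666759669}
```

View pics/scene0.png

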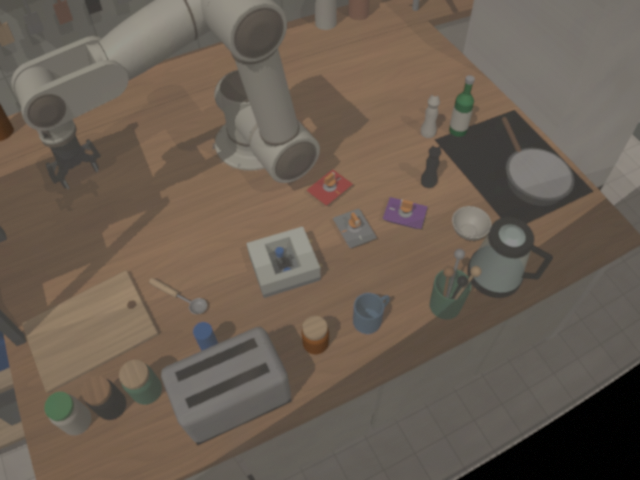

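View pics/side0.png

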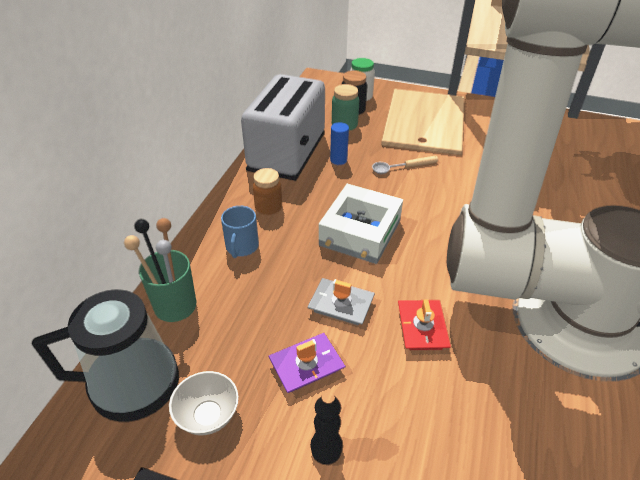

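Three things are shaped like the cover. In the scene view they are red (331,187), grey (355,228) and purple (406,212). In the side view they are red (424,322), grey (342,300) and purple (307,362). I choose the grey one by the description and will check it in a close crop together with the unit, at scene (283,260) and side (361,222).

```bash
python3 - <<'E'
from h import *
a=cv2.resize(load('scene0')['pixels'][180:300,240:390],(800,640))[:, :]
b=load('side0')['pixels'][180:330,300:412]
a=cv2.resize(load('scene0')['pixels'][200:300,240:385],None,fx=4,fy=4,interpolation=2)
b=cv2.resize(b,None,fx=4,fy=4,interpolation=2)
c=np.zeros((600,800,3),np.uint8)
a=cv2.resize(load('scene0')['pixels'][200:300,240:380],None,fx=2.5,fy=2.5,interpolation=2)
c[:250,:350]=a; c[:, 352:]=b
cv2.imwrite('pics/c1.png',c)
E
```

```text
(no output)
```

View pics/c1.png

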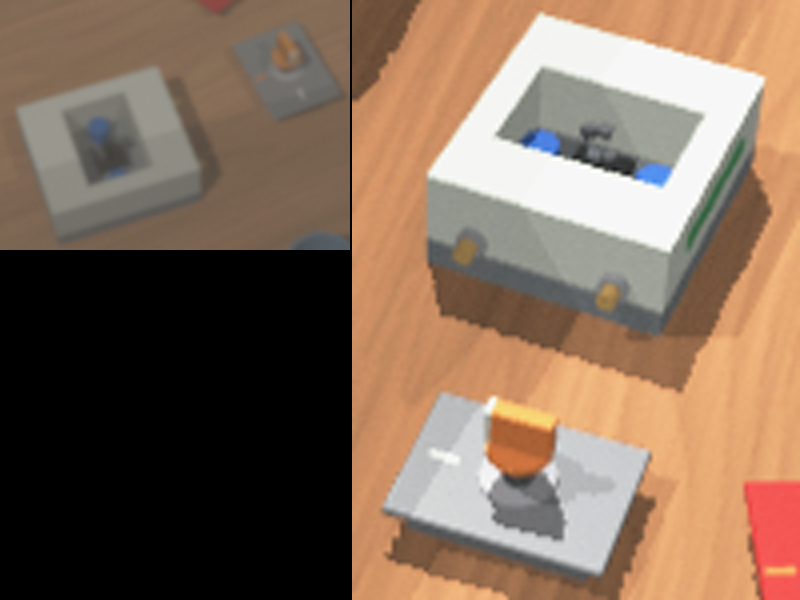

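The crop shows the grey cover with an orange wing standing along its long side, which matches the description. The red and purple ones are different objects. Next I fit poses to the corners I read off the pictures.

```bash
cat >> h.py <<'E'
from scipy.optimize import least_squares
def fit(obs,x0):
    "obs: list of (frame, Nx3 local pts, Nx2 px, weight) -> x,y,yaw"
    def r(p):
        c,s=np.cos(p[2]),np.sin(p[2]); R=np.array([[c,-s,0],[s,c,0],[0,0,1]])
        return np.concatenate([(w*(proj(f,np.array(L)@R.T+[p[0],p[1],0])-px)).ravel() for f,L,px,w in obs])
    s=least_squares(r,x0); return s.x, r(s.x)
def rect(a,b,z): return np.array([[-a,b,z],[a,b,z],[a,-b,z],[-a,-b,z]])
E
python3 - <<'E'
from h import *
S=load('side0');C=load('scene0')
sp=lambda L:np.array([[300+(x-352)/4-.4,180+y/4-.4] for x,y in L])
cp=lambda L:np.array([[240+x/2.5-.3,200+y/2.5-.3] for x,y in L])
U=sp([(541,14),(764,78),(670,249),(430,175)]); Uc=cp([(18,108),(160,68),(200,168),(55,213)])
K=sp([(443,393),(650,455),(602,576),(385,510)]); Kc=cp([(232,42),(309,24),(343,97),(277,117)])
for f,p in((S,U),(C,Uc)): print([np.round(onz(f,q,.07)[:2],4).tolist() for q in p])
for f,p in((S,K),(C,Kc)): print([np.round(onz(f,q,.025)[:2],4).tolist() for q in p])
E
```

```text
[[0.5846, -0.2135], [0.4368, -0.1947], [0.4565, -0.0271], [0.6037, -0.0443]]
[[0.4382, -0.1959], [0.4613, -0.0267], [0.6053, -0.0463], [0.5853, -0.2126]]
[[0.5563, 0.0775], [0.4369, 0.0858], [0.4409, 0.1726], [0.5597, 0.1661]]
[[0.4354, 0.0809], [0.4538, 0.178], [0.5682, 0.1609], [0.5577, 0.0775]]
```

```bash
python3 -m handwheel '[[[8.5,38,43.8,6,0,0,1.6],[8.5,38,43.8,6,0,0,1.6],[8.5,38,43.8,6,0,0,1.6],[8.5,38,43.8,6,0,0,1.6],[8.5,38,43.8,6,0,0,1.6],[8.5,38,43.8,6,0,0,1.6],[8.5,38,43.8,6,0,0,1.6],[8.5,38,43.8,6,0,0,1.6],[8.5,38,43.8,6,0,0,1.6],[8.5,38,43.8,6,0,0,1.6]]]' 40; python3 -m handwheel '[[[8.5,0,0,0,0,0,1.17],[8.5,0,0,0,0,0,1.17],[8.5,0,0,0,0,0,1.17],[8.5,0,0,0,0,0,1.17],[8.5,0,0,0,0,0,1.17],[8.5,0,0,0,0,0,1.17],[8.5,0,0,0,0,0,1.17],[8.5,0,0,0,0,0,1.17],[8.5,0,0,0,0,0,1.17]]]'
python3 -c "
from h import *
f=snap('wrist','w1');print(ctrl.state()['joints'],f['position']);cv2.imwrite('pics/w1v.png',f['pixels'])"
```

```text
time_s: 1.4
eef_pos: [0.5214, -0.1171, 0.2765]
ee_rot: [[-0.276, 0.961, -0.0], [0.961, 0.276, 0.0], [0.001, -0.0, -1.0]]
force: [-0.6, -0.4, -0.1]
width: 0.0848
grasp_force: 0.0
time_s: 2.52
eef_pos: [0.5197, -0.12, 0.2765]
ee_rot: [[-0.992, 0.127, -0.0], [0.127, 0.992, -0.0], [0.0, -0.0, -1.0]]
force: [-0.1, 0.1, -0.2]
width: 0.085
grasp_force: 0.0
[-3.71142426e-01  5.02460177e-02  1.42771433e+00 -1.74377721e-04
  1.66375358e+00 -1.81443117e+00] [ 0.43726558 -0.10983767  0.43334973]
```

View pics/w1.png

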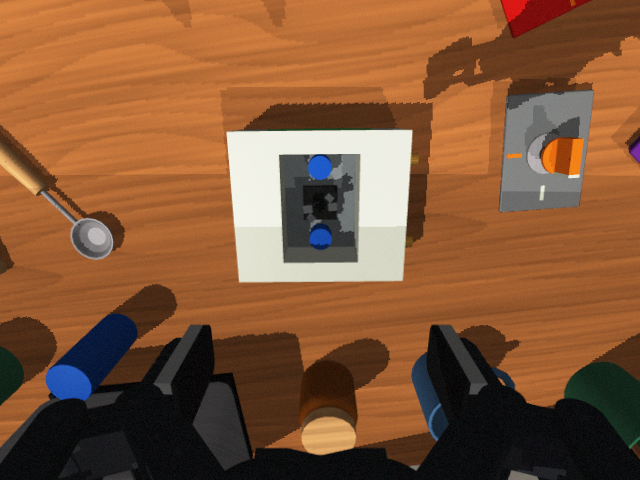

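The wrist view shows the unit's top corners at (227,131), (412,130), (404,281) and (240,282). The opening spans (279–359,154–262), and the cover plate's corners are at (507,91), (593,90), (579,206) and (500,212).

```bash
python3 - <<'E'
from h import *
W=load('w1');S=load('side0')
o=lambda a,b,z:np.array([[-a,-b,z],[-a,b,z],[a,b,z],[a,-b,z]])
sp=lambda L:np.array([[300+(x-352)/4-.4,180+y/4-.4] for x,y in L])
u=[(227,131),(412,130),(404,281),(240,282)];op=[(279,154),(359,154),(357,262),(283,262)];k=[(507,91),(593,90),(579,206),(500,212)]
US=(S,rect(.075,-.085,.07)[[1,0,3,2]],sp([(541,14),(764,78),(670,249),(430,175)]),1)
KS=(S,rect(.061,-.045,.025)[[1,0,3,2]],sp([(443,393),(650,455),(602,576),(385,510)]),1)
for n,ob in(('unitW',[(W,o(.075,.085,.07),u,1)]),('openW',[(W,o(.054,.038,.07),op,1)]),('unitS',[US]),('coverW',[(W,o(.061,.045,.025),k,1)]),('coverS',[KS])):
    p,r=fit(ob,[.5,0,-.1]); print(n,np.round(p,4),np.round(r,1))
E
```

```text
unitW [ 0.5231 -0.1205 -0.1188] [-0.1  0.7  1.  -0.4 -0.7 -0.4 -0.3  0.2]
openW [ 0.5228 -0.1216 -0.1236] [-0.8 -0.   1.1 -0.5  0.1  0.2 -0.4  0.6]
unitS [ 0.5204 -0.12   -0.1171] [-0.2  0.   0.4 -0.2  0.2  0.1 -0.5 -0.1]
coverW [ 0.5011  0.1209 -0.0559] [-0.   2.4  1.7 -1.9 -0.3  0.  -1.5 -0.5]
coverS [ 0.4985  0.1253 -0.0538] [-0.2 -0.2  1.  -0.5  0.3  0.4 -1.1  0.1]
```

```bash
python3 -m handwheel '[[[8.5,-2,24.4,-8,0,0,0.072],[8.5,-2,24.4,-8,0,0,0.072],[8.5,-2,24.4,-8,0,0,0.072],[8.5,-2,24.4,-8,0,0,0.072],[8.5,-2,24.4,-8,0,0,0.072],[8.5,-2,24.4,-8,0,0,0.072],[8.5,-2,24.4,-8,0,0,0.072],[8.5,-2,24.4,-8,0,0,0.072]]]'
python3 -c "
from h import *
f=snap('wrist','w2')"
```

```text
time_s: 3.58
eef_pos: [0.5003, 0.1232, 0.197]
ee_rot: [[-0.998, 0.056, 0.001], [0.056, 0.998, -0.0], [-0.001, -0.0, -1.0]]
force: [0.6, 0.6, 0.7]
width: 0.0853
grasp_force: 0.0
```

View pics/w2.png

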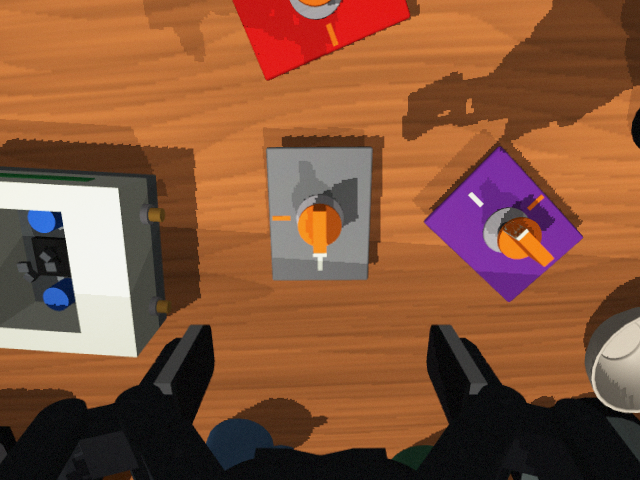

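The wrist view shows the cover plate's corners at (267,149), (372,148), (368,279) and (273,280). The wing is at column 320, with its top from (320,205) to (320,254).

```bash
python3 - <<'E'
from h import *
W=load('w2')
o=lambda a,b,z:np.array([[-a,-b,z],[-a,b,z],[a,b,z],[a,-b,z]])
p,r=fit([(W,o(.061,.045,.025),[(267,149),(372,148),(368,279),(273,280)],1)],[.5,.1,-.1]); print(np.round(p,4),np.round(r,1))
print(onz(W,(320,205),.076),onz(W,(320,254),.076))
print(ctrl.state()['eef_pos'])
E
```

```text
[ 0.5022  0.1223 -0.0488] [-1.4 -1.3  1.2 -1.2  0.5  1.8 -0.3  1.5]
[0.47905055 0.12359865 0.076     ] [0.51755479 0.12139164 0.076     ]
[0.50020335 0.12334347 0.19687468]
```

```bash
python3 -m handwheel '[[[4,0.1,-0.05,-6,0,0,0],[4,0.1,-0.05,-10,0,0,0],[4,0.1,-0.05,-12.3,0,0,0],[4,0.1,-0.05,-12.3,0,0,0],[4,0.1,-0.05,-12.3,0,0,0],[0,0.1,-0.05,-12.3,0,0,0],[0,0.1,-0.05,-12.3,0,0,0],[0,0.1,-0.05,-12.3,0,0,0],[0,0.1,-0.05,-12.3,0,0,0]]]' 40
```

```text
time_s: 4.75
eef_pos: [0.5009, 0.1238, 0.0737]
ee_rot: [[-0.999, 0.054, 0.0], [0.054, 0.999, -0.0], [-0.0, -0.0, -1.0]]
force: [0.1, 1.0, -0.3]
width: 0.0002
grasp_force: 0.0
```

```bash
python3 - <<'E'
from h import *
snap('wrist','w3');snap('side','s3')
c=np.zeros((480,800,3),np.uint8)
c[:, :400]=load('w3')['pixels'][:,120:520]
c[:400,400:]=cv2.resize(load('s3')['pixels'][220:340,280:400],(400,400),interpolation=2)
cv2.imwrite('pics/c3.png',c)
E
```

```text
(no output)
```

View pics/c3.png

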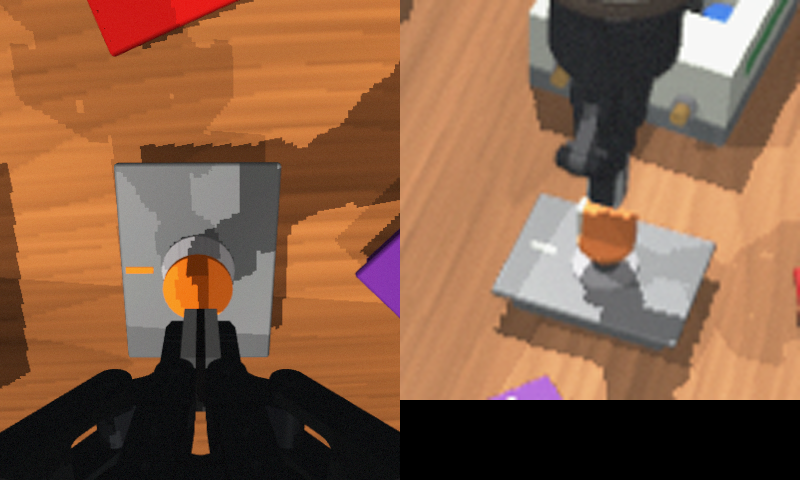

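```bash
python3 - <<'E'
from h import *
W=load('w2');V=load('w3');S=load('s3');c=np.array([.5005,.1232,0]);d=np.array([.9985,-.055,0])
P=[c+d*s*.018+[0,0,z] for s in(-1,0,1) for z in(.076,.052)]
print('w2 wing',proj(W,P).round(0).tolist());print('w3 wing',(proj(V,P)-[120,0]).round(0).tolist())
t=ctrl.state()['eef_pos']
T=[t+[0,0,z] for z in(0.02,0,-.01,-.019)]+[t+d*.011*s+[0,0,-.019] for s in(-1,1)]
print('w3 tips',(proj(V,T)-[120,0]).round(0).tolist()); print('s3 tips',((proj(S,T)-[280,220])*400/120+[400,0]).round(0).tolist())
print('s3 wing',((proj(S,P)-[280,220])*400/120+[400,0]).round(0).tolist())
print(ctrl.finger_overhang)
E
```

```text
w2 wing [[321.0, 210.0], [321.0, 203.0], [321.0, 233.0], [321.0, 224.0], [321.0, 255.0], [321.0, 245.0]]
w3 wing [[200.0, 273.0], [200.0, 254.0], [200.0, 310.0], [200.0, 287.0], [200.0, 344.0], [200.0, 318.0]]
w3 tips [[202.0, 331.0], [202.0, 308.0], [202.0, 298.0], [201.0, 290.0], [202.0, 270.0], [201.0, 310.0]]
s3 tips [[606.0, 190.0], [604.0, 212.0], [604.0, 223.0], [603.0, 233.0], [620.0, 238.0], [587.0, 228.0]]
s3 wing [[633.0, 217.0], [631.0, 243.0], [605.0, 209.0], [604.0, 235.0], [578.0, 201.0], [577.0, 227.0]]
0.019
```

```bash
python3 - <<'E'
from h import *
W=load('w2');t=np.array([.5003,.1232,.197]);yd=np.array([.056,.998,0]);d=np.array([.9985,-.055,0])
for z in(.02,.01,0,-.01,-.02):
  print(z,[proj(W,[t+yd*.0425*s+d*.011*e+[0,0,z] for s in(-1,1)]).round(0).tolist() for e in(-1,1)])
E
python3 -m handwheel '[[[3,0,0,0,0,0,0],[3,0,0,0,0,0,0],[3,0,0,0,0,0,0]]]'
python3 - <<'E'
from h import *
snap('wrist','w4');snap('side','s4')
c=np.zeros((600,800,3),np.uint8)
c[:]=0
c[:400,:400]=cv2.resize(load('w4')['pixels'][220:420,220:420],(400,400),interpolation=2)
c[:400,400:]=cv2.resize(load('s4')['pixels'][250:330,300:380],(400,400),interpolation=2)
cv2.imwrite('pics/c4.png',c[:400])
E
```

```text
0.02 [[[216.0, 307.0], [428.0, 307.0]], [[221.0, 354.0], [423.0, 354.0]]]
0.01 [[[222.0, 296.0], [421.0, 296.0]], [[226.0, 341.0], [417.0, 341.0]]]
0 [[[227.0, 286.0], [416.0, 286.0]], [[231.0, 329.0], [412.0, 329.0]]]
-0.01 [[[232.0, 278.0], [411.0, 277.0]], [[236.0, 318.0], [407.0, 318.0]]]
-0.02 [[[237.0, 270.0], [406.0, 269.0]], [[240.0, 309.0], [403.0, 309.0]]]
time_s: 5.22
eef_pos: [0.5009, 0.1238, 0.0735]
ee_rot: [[-0.999, 0.054, -0.0], [0.054, 0.999, -0.0], [0.0, -0.0, -1.0]]
force: [-0.2, 0.2, 0.4]
width: 0.03
grasp_force: 0.0
```

View pics/c4.png

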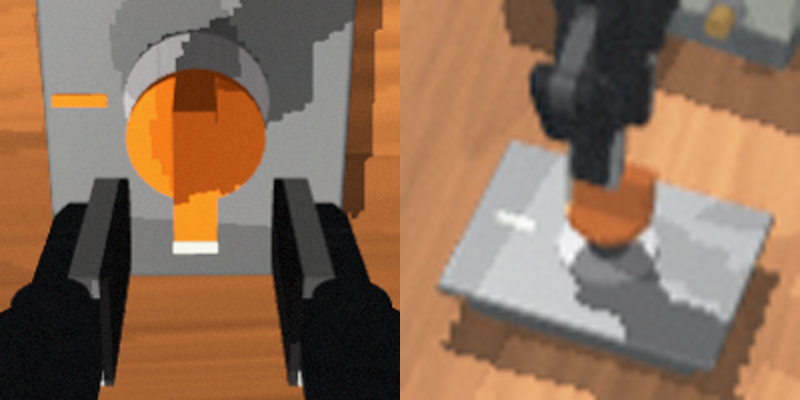

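Opened to 30 mm, the fingertips are visibly above the wing. Their bottom edge is at crop row 180 in the wrist view, and at (570–622,185) in the side view. I triangulate where they really are.

```bash
python3 - <<'E'
from h import *
V=load('w4');S=load('s4')
def tri(a,b):
    (o1,d1),(o2,d2)=a,b; d1/=np.linalg.norm(d1); d2/=np.linalg.norm(d2)
    s=np.linalg.lstsq(np.c_[d1,-d2],o2-o1,rcond=None)[0]; p,q=o1+s[0]*d1,o2+s[1]*d2; return (p+q)/2,np.linalg.norm(p-q)
for w in((357.5,310),(368.5,310)): print(tri(ray(V,w),ray(S,(344.4,287.4))))
# wing top stripe end: wrist crop (195,243)->, side top-left
print('stripe end',onz(V,(317,341.5),.076),'inner gap center',(285+357)/2,'wing col',(173+218)/4+220)
for z in(.075,.08,.085,.09): print(z,onz(V,(285,310),z).round(4),onz(V,(357.5,310),z).round(4))
E
```

```text
(array([0.49254059, 0.14009355, 0.08598662]), np.float64(0.0064392639258676835))
(array([0.49115731, 0.14409118, 0.09012368]), np.float64(0.005320057219099353))
stripe end [0.51694768 0.12075178 0.076     ] inner gap center 321.0 wing col 317.75
0.075 [0.5002 0.1071 0.075 ] [0.502  0.1401 0.075 ]
0.08 [0.4975 0.1078 0.08  ] [0.4993 0.1397 0.08  ]
0.085 [0.4949 0.1084 0.085 ] [0.4966 0.1393 0.085 ]
0.09 [0.4922 0.1091 0.09  ] [0.4939 0.1389 0.09  ]
```

The fingertips are really at z ≈ 0.088, about 3 cm higher than the nominal overhang gives. I'll trust the picture, go lower in stages and watch the force.

```bash
python3 -m handwheel '[[[3,-0.15,-0.12,-1,0,0,0],[3,-0.15,-0.12,-1.7,0,0,0],[3,-0.15,-0.12,-2.4,0,0,0],[3,-0.15,-0.12,-2.4,0,0,0],[3,-0.15,-0.12,-2.4,0,0,0]]]'; python3 -m handwheel '[[[0,0,0,0,0,0,0],[0,0,0,0,0,0,0],[0,0,0,0,0,0,0]]]' 40
```

```text
time_s: 5.95
eef_pos: [0.4995, 0.1226, 0.0497]
ee_rot: [[-0.999, 0.054, 0.0], [0.054, 0.999, -0.0], [-0.0, -0.0, -1.0]]
force: [1.2, 0.2, -0.1]
width: 0.0302
grasp_force: 0.0
time_s: 6.32
eef_pos: [0.4996, 0.1226, 0.0499]
ee_rot: [[-0.999, 0.054, 0.0], [0.054, 0.999, -0.0], [-0.0, -0.0, -1.0]]
force: [-1.2, -0.1, 3.5]
width: 0.0088
grasp_force: 43.7
```

```bash
python3 -m handwheel '[[[0,0,0,1,0,0,0],[0,0,0,2.5,0,0,0],[0,0,0,5,0,0,0],[0,0,0,8,0,0,0],[0,0,0,11,0,0,0],[0,0,0,11,0,0,0],[0,0,0,11,0,0,0]]]' 70; python3 - <<'E'
from h import *
snap('wrist','w5');snap('side','s5')
c=np.zeros((480,800,3),np.uint8)
c[:, :400]=load('w5')['pixels'][:,120:520]
c[:400,400:]=cv2.resize(load('s5')['pixels'][160:320,270:430],(400,400),interpolation=2)
cv2.imwrite('pics/c5.png',c)
E
```

```text
time_s: 7.2
eef_pos: [0.499, 0.1226, 0.1591]
ee_rot: [[-0.999, 0.054, -0.001], [0.054, 0.999, -0.0], [0.001, -0.0, -1.0]]
force: [0.2, -0.5, -2.2]
width: 0.0075
grasp_force: 73.2
```

View pics/c5.png

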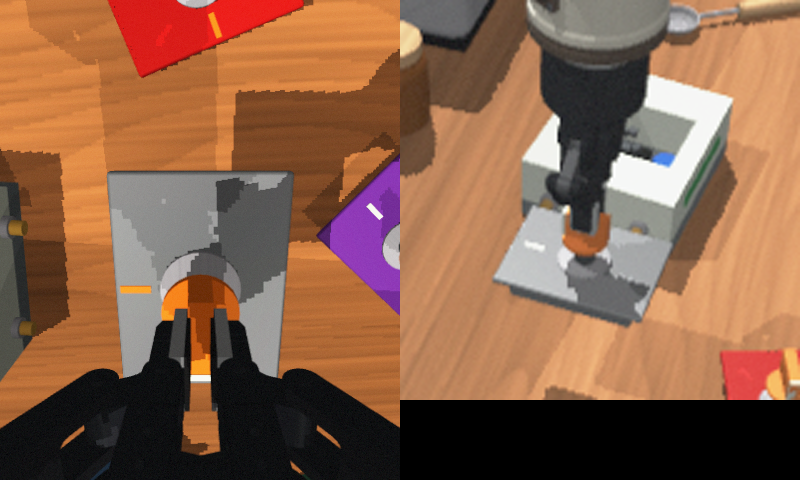

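The cover is lifted. In the wrist view its plate corners are at about (228,171), (413,171), (399,381) and (244,382), and the wing lies between the pads. I estimate its pose relative to the tool.

```bash
python3 - <<'E'
from h import *
from scipy.spatial.transform import Rotation as Ro
W=load('w5');st=ctrl.state();t=st['eef_pos'];print(t)
a,b=.061,.045
L=np.array([[-a,-b,0],[-a,b,0],[a,b,0],[a,-b,0]])
px=np.array([(228,171),(413,171),(399,381),(244,382)],float)
S=load('s5'); # plate top corners in side crop
sp=np.array([(530,207),(672,246),(638,321),(494,280)],float); sp=np.c_[270+(sp[:,0]-400)/2.5,160+sp[:,1]/2.5]-.3
LS=np.array([[a,-b,0],[-a,-b,0],[-a,b,0],[a,b,0]])
def r(p,sel):
    R=Ro.from_euler('ZYX',p[3:]).as_matrix(); out=[]
    if 'w' in sel: out.append((proj(W,L@R.T+p[:3])-px).ravel())
    if 's' in sel: out.append((proj(S,LS@R.T+p[:3])-sp).ravel())
    return np.concatenate(out)
for sel in('w','s','ws'):
    s=least_squares(r,[.5,.12,.135,-.05,0,0],args=(sel,)); print(sel,s.x.round(4),r(s.x,sel).round(1))
E
```

```text
[0.49889317 0.12256508 0.1585876 ]
w [ 0.5016  0.1222  0.1297 -0.0515 -0.0168 -0.0036] [ 0.   0.2  0.2 -0.6 -1.   0.3  0.7  0.2]
s [ 0.5034  0.1086  0.1146 -0.0407 -0.0175  0.008 ] [ 0.6  0.2 -0.6 -0.3  0.5  0.2 -0.5 -0.2]
ws [ 0.5015  0.1222  0.1297 -0.0504 -0.0157  0.0023] [-0.1  0.   0.2 -0.8 -0.9  0.3  0.8 -0.3 -0.1 -0.8 -0.4 -0.7 -0.1  0.5
 -2.  -0.6]
```

```bash
python3 -m handwheel '[[[0,2.05,-24.3,0,0,0,-0.07],[0,2.05,-24.3,0,0,0,-0.07],[0,2.05,-24.3,0,0,0,-0.07],[0,2.05,-24.3,0,0,0,-0.07],[0,2.05,-24.3,0,0,0,-0.07],[0,2.05,-24.3,0,0,0,-0.07],[0,2.05,-24.3,-1,0,0,-0.07],[0,2.05,-24.3,-2,0,0,-0.07],[0,2.05,-24.3,-2,0,0,-0.07],[0,2.05,-24.3,-2,0,0,-0.07]]]'; python3 - <<'E'
from h import *
snap('wrist','w6');snap('side','s6')
c=np.zeros((480,800,3),np.uint8)
c[:, :400]=load('w6')['pixels'][:,120:520]
c[:400,400:]=cv2.resize(load('s6')['pixels'][140:300,270:430],(400,400),interpolation=2)
cv2.imwrite('pics/c6.png',c)
E
```

```text
time_s: 8.55
eef_pos: [0.5199, -0.1201, 0.1397]
ee_rot: [[-0.992, 0.123, 0.0], [0.123, 0.992, -0.0], [-0.0, -0.0, -1.0]]
force: [0.2, 0.2, -3.2]
width: 0.0076
grasp_force: 73.0
```

View pics/c6.png

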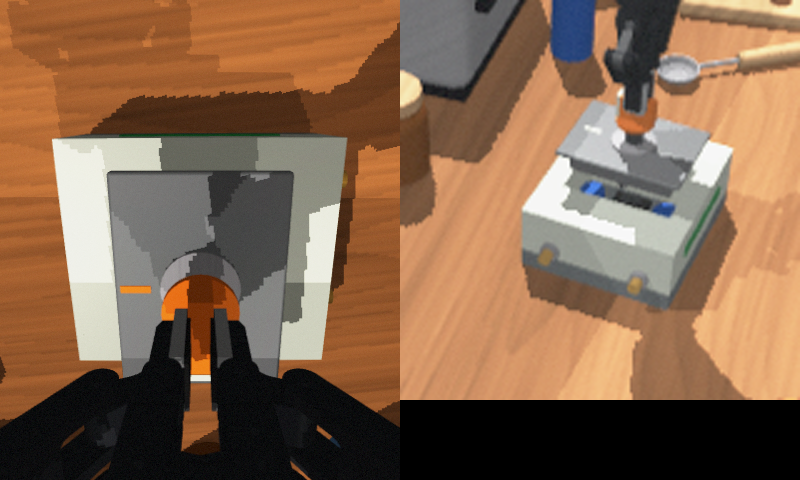

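The wrist view shows the unit's top corners at (172,138), (468,138), (442,360) and (199,360). The plate corners are unchanged at (228,171) and (413,171), with the lower edge at row 381.

```bash
python3 - <<'E'
from h import *
W=load('w6')
o=lambda a,b,z:np.array([[-a,-b,z],[-a,b,z],[a,b,z],[a,-b,z]])
u,r=fit([(W,o(.075,.085,.07),[(172,138),(468,138),(442,360),(199,360)],1)],[.52,-.12,-.12]);print(u.round(4),r.round(1))
k,r=fit([(W,o(.061,.045,.110),[(228,171),(413,171),(399,381),(244,382)],1)],[.52,-.12,-.12]);print(k.round(4),r.round(1))
print('shift cm',(u-k)*100)
E
```

```text
[ 0.5228 -0.121  -0.1239] [ 0.2  0.2  0.1 -0.1 -0.7 -0.2  0.4  0. ]
[ 0.5228 -0.1206 -0.1206] [-0.3  0.9  0.5  0.1 -1.4 -0.6  1.2 -1.1]
shift cm [ 0.00434107 -0.04178315 -0.32620481]
```

```bash
python3 -m handwheel '[[[0,0,-0.03,-0.7,0,0,0],[0,0,-0.03,-1.3,0,0,0],[0,0,-0.03,-1.8,0,0,0],[0,0,-0.03,-2.2,0,0,0],[0,0,-0.03,-2.6,0,0,0],[0,0,-0.03,-2.6,0,0,0]]]'; python3 -m handwheel '[[[0,0,0,-0.3,0,0,0],[0,0,0,-0.5,0,0,0],[0,0,0,-0.7,0,0,0],[0,0,0,-0.7,0,0,0],[0,0,0,-0.7,0,0,0]]]'
```

```text
time_s: 9.4
eef_pos: [0.5198, -0.1206, 0.1133]
ee_rot: [[-0.992, 0.123, -0.0], [0.123, 0.992, 0.0], [0.0, 0.0, -1.0]]
force: [-0.1, -0.4, -2.7]
width: 0.0079
grasp_force: 73.1
time_s: 10.02
eef_pos: [0.5199, -0.1207, 0.1066]
ee_rot: [[-0.992, 0.123, 0.0], [0.123, 0.992, -0.0], [-0.0, -0.0, -1.0]]
force: [-0.4, 0.2, -2.5]
width: 0.0078
grasp_force: 73.1
```

```bash
python3 -m handwheel '[[[0,0,0,-0.2,0,0,0],[0,0,0,-0.4,0,0,0],[0,0,0,-0.4,0,0,0],[0,0,0,-0.4,0,0,0]]]'; python3 -m handwheel '[[[0,0,0,-0.2,0,0,0],[0,0,0,-0.3,0,0,0],[0,0,0,-0.3,0,0,0],[0,0,0,-0.3,0,0,0]]]'
```

```text
time_s: 10.52
eef_pos: [0.5199, -0.1207, 0.1026]
ee_rot: [[-0.992, 0.124, -0.0], [0.124, 0.992, -0.0], [0.0, -0.0, -1.0]]
force: [0.1, 0.2, -1.7]
width: 0.0079
grasp_force: 73.1
time_s: 11.02
eef_pos: [0.52, -0.1208, 0.0998]
ee_rot: [[-0.992, 0.123, 0.0], [0.123, 0.992, -0.0], [-0.0, -0.0, -1.0]]
force: [-0.7, -0.7, 3.5]
width: 0.0077
grasp_force: 73.9
```

```bash
python3 -m handwheel '[[[0,0,0,-0.1,0,0,0],[0,0,0,-0.2,0,0,0],[0,0,0,-0.2,0,0,0],[0,0,0,-0.2,0,0,0]]]'
```

```text
time_s: 11.52
eef_pos: [0.5199, -0.1207, 0.0976]
ee_rot: [[-0.992, 0.123, 0.0], [0.123, 0.992, -0.0], [-0.0, -0.0, -1.0]]
force: [-0.4, -0.1, 3.5]
width: 0.0075
grasp_force: 73.9
```

The cover seated at TCP z ≈ 0.0999, exactly 50 mm above the height where I picked it up. I now press in 1 mm steps, with a guard that stops the chain if the force rises.

```bash
cat > g.py <<'E'
from cell import ctrl; import sys
s=ctrl.state(); print('G',round(s['eef_pos'][2],4),s['force'].round(1)); sys.exit(s['force'][2]>10)
E
python3 -m handwheel '[[[0,0,0,-0.1,0,0,0],[0,0,0,-0.1,0,0,0]]]' >/dev/null; python3 g.py && python3 -m handwheel '[[[0,0,0,-0.1,0,0,0],[0,0,0,-0.1,0,0,0]]]'>/dev/null; python3 g.py && python3 -m handwheel '[[[0,0,0,-0.1,0,0,0],[0,0,0,-0.1,0,0,0]]]'>/dev/null; python3 g.py && python3 -m handwheel '[[[0,0,0,-0.1,0,0,0],[0,0,0,-0.1,0,0,0]]]'>/dev/null; python3 g.py
```

```text
G 0.0965 [-0.9 -0.8  3.9]
G 0.0965 [-0.9 -0.8  3.9]
G 0.0965 [-0.9 -0.8  3.9]
G 0.0965 [-0.9 -0.8  3.9]False
False
False
False
```

```bash
sed -i "s/sys.exit(\(.*\))$/sys.exit(int(\1))/" g.py
python3 -m handwheel '[[[0,0,0,-0.1,0,0,0],[0,0,0,-0.1,0,0,0]]]' >/dev/null; python3 g.py && python3 -m handwheel '[[[0,0,0,-0.1,0,0,0],[0,0,0,-0.1,0,0,0]]]'>/dev/null && python3 g.py && python3 -m handwheel '[[[0,0,0,-0.1,0,0,0],[0,0,0,-0.1,0,0,0]]]'>/dev/null && python3 g.py && python3 -m handwheel '[[[0,0,0,-0.1,0,0,0],[0,0,0,-0.1,0,0,0]]]'>/dev/null && python3 g.py
```

```text
G 0.0955 [-0.5 -0.4  3.7]
G 0.0946 [ 0.3 -0.6  4.4]
G 0.0936 [ 0.1 -1.4  4.9]
G 0.0926 [-0.1 -1.3  6.1]
```

```bash

python3 -m handwheel '[[[0,0,0,-0.1,0,0,0],[0,0,0,-0.1,0,0,0]]]' >/dev/null; python3 g.py && python3 -m handwheel '[[[0,0,0,-0.1,0,0,0],[0,0,0,-0.1,0,0,0]]]'>/dev/null && python3 g.py && python3 -m handwheel '[[[0,0,0,-0.1,0,0,0],[0,0,0,-0.1,0,0,0]]]'>/dev/null && python3 g.py && python3 -m handwheel '[[[0,0,0,-0.1,0,0,0],[0,0,0,-0.1,0,0,0]]]'>/dev/null && python3 g.py
```

```text
G 0.0916 [-0.6 -1.4  6.3]
G 0.0907 [0.8 0.1 5.4]
G 0.0896 [-1.  -0.4  5.4]
G 0.0887 [-1.3 -1.   5.7]
```

```bash

python3 -m handwheel '[[[0,0,0,-0.1,0,0,0],[0,0,0,-0.1,0,0,0]]]' >/dev/null; python3 g.py && python3 -m handwheel '[[[0,0,0,-0.1,0,0,0],[0,0,0,-0.1,0,0,0]]]'>/dev/null && python3 g.py && python3 -m handwheel '[[[0,0,0,-0.1,0,0,0],[0,0,0,-0.1,0,0,0]]]'>/dev/null && python3 g.py && python3 -m handwheel '[[[0,0,0,-0.1,0,0,0],[0,0,0,-0.1,0,0,0]]]'>/dev/null && python3 g.py
```

```text
G 0.0877 [-0.2 -0.3  6.9]
G 0.0867 [-1.5 -0.6  6.2]
G 0.0858 [-0.4 -0.4  7.3]
G 0.0848 [-0.3 -0.4  6.6]
```

```bash

python3 -m handwheel '[[[0,0,0,-0.1,0,0,0],[0,0,0,-0.1,0,0,0]]]' >/dev/null; python3 g.py && python3 -m handwheel '[[[0,0,0,-0.1,0,0,0],[0,0,0,-0.1,0,0,0]]]'>/dev/null && python3 g.py && python3 -m handwheel '[[[0,0,0,-0.1,0,0,0],[0,0,0,-0.1,0,0,0]]]'>/dev/null && python3 g.py && python3 -m handwheel '[[[0,0,0,-0.1,0,0,0],[0,0,0,-0.1,0,0,0]]]'>/dev/null && python3 g.py
```

```text
G 0.0838 [-1.4  0.5  6.8]
G 0.0828 [-1.5 -0.5  7.7]
G 0.0821 [-3.   0.3 11.8]
```

The stud bottomed at z = 0.0821, about 18 mm in, at roughly 12 N. I turn it clockwise in stages and watch the side forces.

```bash
python3 -m handwheel '[[[0,0,0,0,0,0,-0.15],[0,0,0,0,0,0,-0.3],[0,0,0,0,0,0,-0.45],[0,0,0,0,0,0,-0.45]]]'; python3 -c "
from cell import ctrl;s=ctrl.state();print(s['ft_torque'].round(3))"
```

```text
time_s: 16.02
eef_pos: [0.5201, -0.1206, 0.0822]
ee_rot: [[-0.838, 0.545, 0.001], [0.545, 0.838, -0.0], [-0.001, 0.0, -1.0]]
force: [-1.1, 1.1, 12.4]
width: 0.0074
grasp_force: 75.1
[ 0.258  0.363 -0.059]
```

```bash
python3 -m handwheel '[[[0,0,0,0,0,0,-0.15],[0,0,0,0,0,0,-0.3],[0,0,0,0,0,0,-0.45],[0,0,0,0,0,0,-0.55],[0,0,0,0,0,0,-0.55]]]'; python3 g.py && echo ok; python3 -m handwheel '[[[0,0,0,0,0,0,-0.15],[0,0,0,0,0,0,-0.3],[0,0,0,0,0,0,-0.4],[0,0,0,0,0,0,-0.48],[0,0,0,0,0,0,-0.48]]]'; python3 -c "
from cell import ctrl;s=ctrl.state();print(s['ft_torque'].round(3),s['joints'].round(2))"
```

```text
time_s: 16.65
eef_pos: [0.5203, -0.1205, 0.0822]
ee_rot: [[-0.431, 0.902, 0.001], [0.902, 0.431, 0.0], [-0.0, 0.001, -1.0]]
force: [-1.8, 2.3, 11.8]
width: 0.0074
grasp_force: 75.0
G 0.0822 [-1.8  2.3 11.8]
time_s: 17.27
eef_pos: [0.5205, -0.1205, 0.0823]
ee_rot: [[0.034, 0.999, 0.001], [0.999, -0.034, 0.0], [0.0, 0.001, -1.0]]
force: [0.2, 3.0, 11.1]
width: 0.0074
grasp_force: 75.0
[ 0.55  -0.112 -0.045] [-0.37  0.15  1.72  0.    1.27 -0.34]
```

```bash
python3 -m handwheel '[[[0,0,0,0,0,0,-0.04],[0,0,0,0,0,0,-0.04],[0,0,0,0.1,0,0,-0.04],[0,0,0,0.2,0,0,-0.04],[0,0,0,0.3,0,0,-0.04],[0,0,0,0.3,0,0,-0.04]]]'; python3 -m handwheel '[[[0,0,0,0.1,0,0,0],[2,0,0,0.1,0,0,0],[2.5,0,0,0.1,0,0,0],[2.5,0,0,0.1,0,0,0]]]'
```

```text
time_s: 18.02
eef_pos: [0.5204, -0.1205, 0.085]
ee_rot: [[0.073, 0.997, 0.001], [0.997, -0.073, 0.0], [0.0, 0.001, -1.0]]
force: [1.9, 3.2, 7.1]
width: 0.0077
grasp_force: 74.4
time_s: 18.52
eef_pos: [0.5197, -0.1207, 0.0853]
ee_rot: [[0.073, 0.997, -0.001], [0.997, -0.073, 0.0], [0.0, -0.001, -1.0]]
force: [0.9, -0.1, -0.4]
width: 0.0255
grasp_force: 0.0
```

```bash
python3 -m handwheel '[[[2.5,0,0,2,0,0,0],[2.5,0,0,4,0,0,0],[4,0,0,8,0,0,0],[4,0,0,13,0,0,0],[4,0,0,18,0,0,0],[4,0,0,18,0,0,0],[4,0,0,18,0,0,0]]]'; python3 - <<'E'
from h import *
snap('wrist','w7');snap('side','s7')
c=np.zeros((480,800,3),np.uint8)
c[:, :400]=load('w7')['pixels'][:,120:520]
c[:400,400:]=cv2.resize(load('s7')['pixels'][160:280,300:420],(400,400),interpolation=2)
cv2.imwrite('pics/c7.png',c)
E
```

```text
time_s: 19.4
eef_pos: [0.5197, -0.1207, 0.265]
ee_rot: [[0.073, 0.997, -0.001], [0.997, -0.073, 0.0], [0.0, -0.001, -1.0]]
force: [-0.4, 0.2, -1.2]
width: 0.0399
grasp_force: 0.0
```

View pics/c7.png

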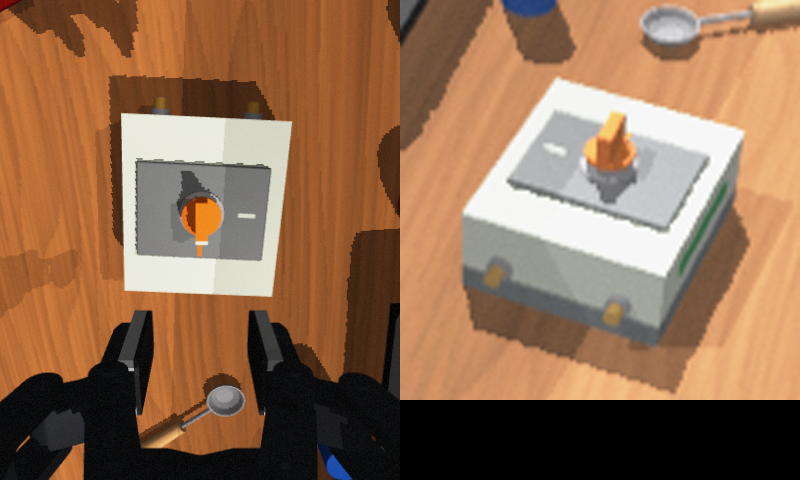

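The cover lies flat, and the wing is across it with its top from (203,200) to (201,243) in the wrist crop. I check the height (locked ≈ 0.112, sprung out ≈ 0.126) and angle numerically.

```bash
python3 - <<'E'
from h import *
W=load('w7');S=load('s7');c=np.array([.5215,-.1207,0]);d=np.array([-.12,-.993,0])
for z in(.108,.112,.118,.126):
    P=[c+d*s*.018+[0,0,z] for s in(-1,1)]
    a,b=onz(W,(323,200),z),onz(W,(321.5,240),z)
    print(z,'w',(proj(W,P)-[120,0]).round(0).tolist(),'s',((proj(S,P)-[300,160])/.3+[400,0]).round(0).tolist(),'len',np.linalg.norm(a-b).round(4),'angle from unit x',-np.arctan2(*(b-a)[[1,0]])-.122)
E
```

```text
0.108 w [[202.0, 201.0], [200.0, 242.0]] s [[599.0, 141.0], [618.0, 112.0]] len 0.035 angle from unit x 1.557906287038668
0.112 w [[202.0, 202.0], [200.0, 243.0]] s [[600.0, 137.0], [618.0, 108.0]] len 0.0345 angle from unit x 1.5579062870386644
0.118 w [[202.0, 203.0], [200.0, 245.0]] s [[600.0, 130.0], [619.0, 101.0]] len 0.0339 angle from unit x 1.5579062870386648
0.126 w [[202.0, 205.0], [200.0, 249.0]] s [[601.0, 121.0], [620.0, 92.0]] len 0.033 angle from unit x 1.5579062870386635
```

The observed wing top, about (603,140) to (620,114) in the side crop and row 243 in the wrist crop, matches z ≈ 0.11. The angle is about 1.5 rad, so the stud is locked. I hand the job in.

```bash
python3 -c "
from cell import ctrl; print(ctrl.finish_job())"
```

```text
the job is handed in; nothing more can be done
None
```

The grey cover is seated flat, its stud is pressed in (about 12 N at the bottom) and turned a quarter turn clockwise, and the last pictures put it at its locked height and angle; the gripper is clear, the other things were left alone, and the job was handed in at about 20 s with no verdict shown.

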